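# Fit the swing arm on the bent post of the bench stand

## Robot

A 6-joint arm with a two-finger parallel gripper is mounted at the origin on a cart in front of the work surface, level with it; the furniture and walls round the work are solid. World frame = base frame: x ahead of the robot, y to its left, z up, the work surface at z = 0. Lengths are in m, angles in rad, forces in N, time in s.
With the tool pointing down it reaches from about 0.375 to 0.9 m from the base axis. Payload 3.1 kg.
Tool frame: the origin (TCP) lies at the centre of the arm's flange, where the gripper is bolted on; the fingertips stand 182 mm ahead of it and the grasp point (between the pads) lies 164 mm ahead of it; z points along the fingers, y is the line along which they close (so a half turn about z gives the same grasp; the last joint's range is limited). The gripper opens to 87 mm and grips with 3 to 60 N. Pads are 19 mm wide; open, the fingers measure 117 mm over their backs; the gripper's body (75 mm by 190 mm) begins 51 mm behind the grasp point.
Start: joints at [0.963, 0.527, 1.433, -0, 1.181, -0.178], TCP at [0.26, 0.568, 0.405] pointing down, gripper open.
Joint ranges: [-3.08, 3.08], [-0.75, 2.2], [0.22, 2.44], [-1.43, 4.57], [0, 2.65], [-2.85, 2.85]. Speed limits (rad/s): [2.79, 2.79, 3.14, 3.14, 3.14, 3.14].

## Interface

Orientations are given as a unit quaternion [x, y, z, w].
In Python, from rig import * gives the robot as it stands.
- The arm moves only by the tool move_arm, never from a script. Its argument "commands" is a list that holds one entry, the list of rows, each a list of 6 numbers: the shift along the tool's x, y, z in units of 40 mm (1.0 is 40 mm), then the turn, a rotation vector about the tool's x, y, z in rad. A call has 1 to 12 rows; each row is the pose to reach, as a shift and turn from the pose commanded when the call began, along the tool's axes at that moment; what a row does not reach only later rows make up. A row lasts 1/8 s, in which the tool goes at most 62.5 mm and 10.7 degrees, less where a joint would pass 70% of its speed; a pose out of reach is approached as far as the arm can. A call with a gripper value outside its range is refused whole. "claw" is the closure, from -1 (fully open) to 1 (shut), so that 0 is half open, set as the call begins (left out, the last holds). The fingers move at their own pace and stop on an object; "squeeze" is the grip in N (left out, the last holds). Time passes only in rows, so rows that repeat a pose let the fingers close. It gives the time, the measured TCP pose, the force, the opening and the grip force at its end, in the units of the state.
- get_obs(): the state, without advancing time (a new reading comes with each control period).
- camera(name): name is "scene" or "side" or "wrist"; returns a dict with "pixels" (420x560x3 uint8, blue, green, red), "range_z" (420x560 float32, m along the optical axis (not along the pixel's ray), 0 where there is no reading), "camera_matrix" (3x3 intrinsics, pixels), "extrinsics" (4x4, takes a point from world to camera coordinates). Camera axes: x right, y up, looking along -z (the intrinsics and any distortion apply to the point x, -y, -z); pixel columns grow to the right and rows downward; lengths in m; the calibration is good to about 2 mm. A picture is of the moment at which its call begins.
- hand_in(): hands the job in; it is judged then, once.
The state is a dict: "time": time; "q": joint angles; "joint_velocities": joint speeds; "joint_torque": joint torques, N m; "position": TCP position; "tool_rot": TCP orientation; "ft_force": force on the tool from outside, world axes, zero at the start; "moment": the same for the moment, N m; "grip_width": finger opening in m; "grip_force": force on a finger pad.
Only numpy, scipy, OpenCV 4.12 (cv2) and the standard library are available. Lean on these libraries where they do the work, as an engineer would, in place of code of your own. Each camera call takes 0.05 s, during which the arm holds its last target. There are 200 camera calls.

## Task

Pick up the blue drilled swing arm, tilt it to thread its bore over the leaning tip of the stand's bent rod, and ease it along the rod round the bend without forcing it until it sits flat on the round steel disc, blue bar level; lower it there, do not drop it. Swing it until the side of its blue bar lies against the brass stop pin (either side of the pin will do), then let go. Leave the tape roll, the grease tin and the small wooden block where they are.

Things in the scene. Friction and masses are not known exactly. Their poses are not given: they have to be found in the camera images.
- swing_arm: The loose part to fit, about 0.25 kg: a round steel boss (46 mm across, 24 mm high, bored through, bore 22 mm) with a blue bar of 26 x 24 mm section. Origin: on the bore's axis, at the underside. Its z is the bore's axis (up as it lies on the bench), its x runs along the blue bar, which ends at x = 124 mm; a black thumb-screw knob (16 mm across, fixed, not to be turned) reaches to x = -38 mm.
- swing_bore (a point): Centre of the bore, half-way up: 12 mm above the swing arm's origin; axes as the swing arm.
- swing_grip (a point): The place to grasp the blue bar, on its centre line half-way up (12 mm above its underside), 90 mm along x from the bore's axis; the bar is 26 mm wide (across y) and 24 mm high here. Axes as the swing arm.
- stand: Stand fixed to the bench: grey base 120 x 120 x 10 mm, steel disc of 112 mm diameter on a pedestal, and a bent steel rod of 14 mm diameter out of the disc's centre. Origin: under the rod at bench level; z up. The rod goes straight up x = y = 0 to z = 125 mm, then bends 38 degrees towards the stand's -x, roughly towards the robot (centre-line radius 60 mm, bend centre x = -60, z = 125 mm).
- stand_lean: The straight leaning part of the rod, past the bend. Origin: on its centre line where the bend ends (stand x = -12.7, z = 161.9 mm); z points up along the rod to its tip (38 degrees from vertical), y is the stand's y. It is 80 mm long, plus a round end of 7 mm.
- stand_tip (a point): The very end of the rod's leaning tip, on its centre line.
- stand_seat (a point): Centre of the disc's top, on the rod's axis, 50 mm above the bench: the swing arm's underside rests here at the end. Axes as the stand.
- stand_pin (a point): On the axis of the brass stop pin, 62 mm above the bench. The pin is upright, 10 mm in diameter, fixed in the disc 44 mm from the rod's axis at 26 degrees from the stand's +x towards its +y (the side away from the leaning tip); its top is 91 mm above the bench. The bar touches it when the pin's axis is 18 mm to the side of the bar's centre line.
- tape_roll_mid (a point): Bystander: roll of amber tape lying flat, 100 mm across, 24 mm high; its centre.
- grease_tin_mid (a point): Bystander: low cream tin, 72 mm across, 40 mm high; its centre.
- pad_block_4_mid (a point): Bystander: small wooden block, 30 x 36 x 58 mm, standing; its centre.

How it is judged:
By the outcome, as a careful person would: the job done as asked, in the order asked, and still so for the second after the job is handed in, with the robot touching nothing.
It also fails if it takes over 54 s, if anything falls off the work surface, if the arm or the gripper's body presses on something with over 40 N, if the wrist force passes 120 N, or if a joint passes its speed limit or range.

## Working session

There is one attempt and no reset: what is moved stays moved. The work goes in short steps, Python scripts to look and compute and a tool call to move; the robot and the scene stay as the last step left them, time stands still between calls to the robot, and variables do not carry over. Pictures are saved under pics/ and viewed, at most 10 in all, crops included, and the job is handed in when it is done.

Besides the shell and the picture viewer there is one more tool, called after "Call:" as a command line: name --argument value ..., lists and objects as JSON in quotes. move_arm: Moves the arm, as the interface text tells. Its arguments: {"type":"object","properties":{"commands":{"type":"array","items":{"type":"array","items":{"type":"array","items":{"type":"number"}}}},"claw":{"type":"number"},"squeeze":{"type":"number"}},"required":["commands"]}

```bash
mkdir -p pics; ls; python3 - <<'E'
from rig import *
import cv2,numpy as np
o=get_obs();print({k:np.round(v,3).tolist() for k,v in o.items()})
ims=[]
for n in("scene","side","wrist"):
    c=camera(n);np.savez(f"pics/{n}0.npz",**c);cv2.imwrite(f"pics/{n}0.png",c["pixels"])
    print(n,np.round(c["camera_matrix"],1).tolist(),np.round(c["extrinsics"],3).tolist())
    ims.append(c["pixels"])
cv2.imwrite("pics/all0.png",cv2.resize(np.vstack([np.hstack(ims[:2]),np.hstack([ims[2],ims[2]*0])]),(800,600)))
E
```

```text
pics
{'time': 0.0, 'q': [0.962, 0.528, 1.434, -0.0, 1.181, -0.179], 'joint_velocities': [-0.0, -0.001, -0.0, 0.0, -0.0, 0.001], 'joint_torque': [-0.001, -44.005, -17.659, 0.063, 0.058, -0.0], 'position': [0.26, 0.568, 0.404], 'tool_rot': [0.213, 0.977, -0.001, -0.0], 'ft_force': [0.014, -0.366, -0.272], 'moment': [0.042, -0.032, 0.029], 'grip_force': 0.0, 'grip_width': 0.087}
scene [[424.7, 0.0, 280.2], [0.0, 424.7, 209.4], [0.0, 0.0, 1.0]] [[0.578, -0.816, 0.01, -0.334], [0.513, 0.373, 0.773, -0.407], [-0.634, -0.442, 0.635, -0.708], [0.0, 0.0, 0.0, 1.0]]
side [[487.9, 0.0, 279.8], [0.0, 487.9, 219.1], [0.0, 0.0, 1.0]] [[0.831, -0.556, -0.003, -0.478], [0.236, 0.347, 0.908, -0.28], [-0.504, -0.755, 0.42, -1.067], [0.0, 0.0, 0.0, 1.0]]
wrist [[302.0, 0.0, 281.0], [0.0, 302.0, 208.4], [0.0, 0.0, 1.0]] [[0.416, 0.909, -0.002, -0.625], [-0.882, 0.403, -0.244, 0.031], [-0.221, 0.104, 0.97, -0.391], [0.0, 0.0, 0.0, 1.0]]
```

View pics/all0.png

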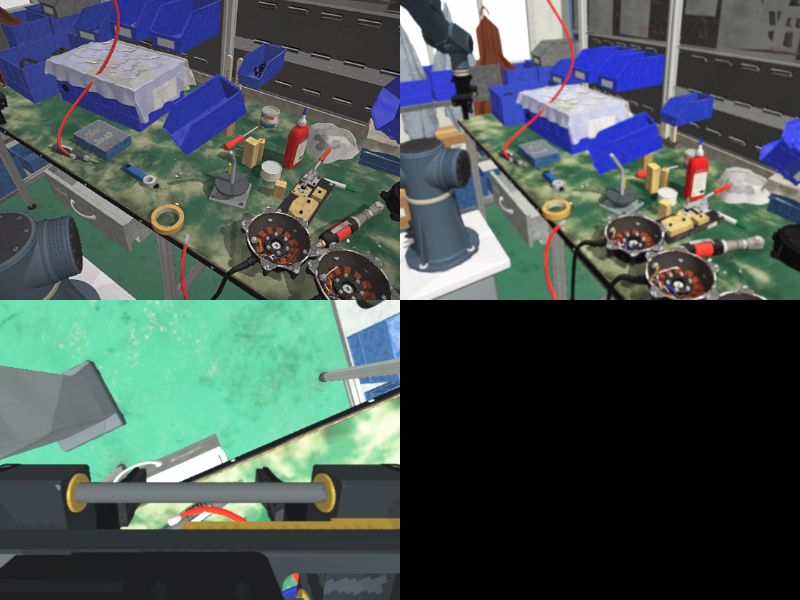

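The montage shows the blue swing arm at about (196,243) in the full-resolution scene image, with the boss on its right. The stand is at about (325,255) and the tape roll at (235,305). I'll crop in closer.

```bash
python3 - <<'E'
import cv2,numpy as np
a=cv2.imread("pics/scene0.png")[160:320,150:430];b=cv2.imread("pics/side0.png")[195:320,170:390]
A=cv2.resize(a,(800,457),interpolation=cv2.INTER_CUBIC)
cv2.imwrite("pics/c1.png",A)
c=np.load("pics/scene0.npz");K,E,D=c["camera_matrix"],c["extrinsics"],c["range_z"]
def bp(u,v,d): 
    p=np.linalg.inv(K)@[u,v,1]*d; return E[:3,:3].T@(np.array([p[0],-p[1],-p[2]])-E[:3,3])
hsv=cv2.cvtColor(c["pixels"],cv2.COLOR_BGR2HSV)
for u,v in [(196,243),(185,237),(208,252),(322,252),(235,305),(340,272),(380,240)]: print(u,v,D[v,u],np.round(bp(u,v,D[v,u]),3),hsv[v,u])
E
```

```text
196 243 1.0646242 [0.463 0.178 0.024] [107 164 152]
185 237 1.0831739 [0.463 0.217 0.023] [108 168 161]
208 252 1.0614992 [0.467 0.143 0.009] [ 90   2 117]
322 252 0.9888525 [ 0.585 -0.113  0.064] [15  6 90]
235 305 0.94201505 [ 0.383 -0.014  0.004] [ 53  59 100]
340 272 1.0131557 [ 0.601 -0.158  0.01 ] [ 84  13 101]
380 240 1.0571877 [ 0.728 -0.197  0.04 ] [  8   5 198]
```

View pics/c1.png

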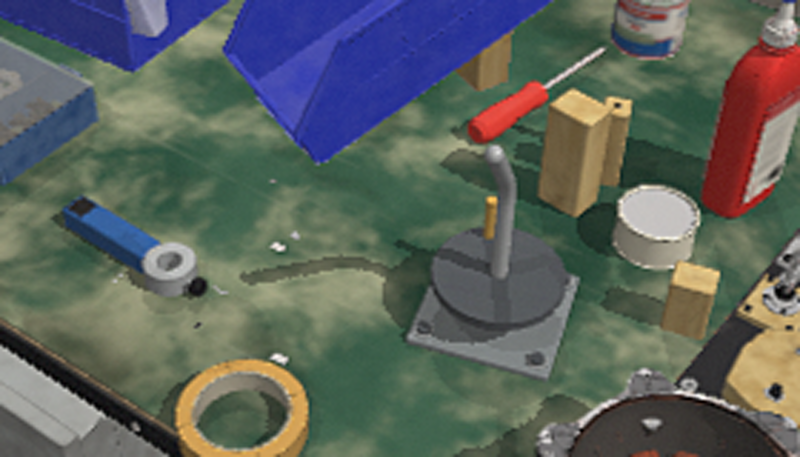

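The crop shows the arm lying flat: bar end at crop (82,208), bore at (170,258), knob toward (198,286). The rod stands in the disc at (500,270) and leans to its tip at (495,153). The brass pin, at (490,215), is behind the rod. Next I'll measure with depth.

```bash
cat > h.py <<'E'
import cv2,numpy as np
from scipy.optimize import least_squares
from scipy.spatial.transform import Rotation as R
def cloud(c):
    K,E,D=c["camera_matrix"],c["extrinsics"],c["range_z"]
    v,u=np.mgrid[:420,:560]
    p=np.stack([(u-K[0,2])/K[0,0]*D,-(v-K[1,2])/K[1,1]*D,-D],-1)
    P=(p-E[:3,3])@E[:3,:3]; P[D==0]=9
    return P
def near(P,c,r): return np.hypot(P[...,0]-c[0],P[...,1]-c[1])<r
def circ(p): 
    return least_squares(lambda s:np.hypot(p[:,0]-s[0],p[:,1]-s[1])-s[2],[*p.mean(0)[:2],.02],loss='soft_l1',f_scale=.002).x
E
python3 - <<'E'
from h import *
for n in("scene","side"):
    c=np.load(f"pics/{n}0.npz");P=cloud(c);h=cv2.cvtColor(c["pixels"],cv2.COLOR_BGR2HSV);z=P[...,2]
    print("==",n)
    m=near(P,(.465,.18),.1)&(h[...,0]>100)&(h[...,0]<115)&(h[...,1]>100)&(z>.02)&(z<.03)
    b=P[m];mu=b.mean(0);d=np.linalg.svd(b[:,:2]-mu[:2])[2][0];t=(b[:,:2]-mu[:2])@d
    print("blue top n",len(b),mu,"dir",d,"ext",t.min(),t.max())
    m2=near(P,(.465,.13),.045)&(z>.02)&(z<.03)&(h[...,1]<60);print("boss",m2.sum(),P[m2].mean(0) if m2.any() else 0)
    m3=near(P,(.6,-.11),.1)&(abs(z-.05)<.004)
    q=P[m3];print("disc",len(q),q.mean(0))
    # boundary: hull circle
    hu=cv2.convexHull(q[:,:2].astype(np.float32))[:,0];(cx,cy),r=cv2.minEnclosingCircle(hu);print("disc circ",cx,cy,r)
    for lo,hi in[(.1,.12),(.17,.18),(.19,.2),(.21,.22),(.225,.235)]:
        m4=near(P,(.6,-.11),.12)&(z>lo)&(z<hi)&(h[...,1]<70);q=P[m4]
        if len(q):print("rod",lo,len(q),np.median(q,0))
    m5=near(P,(.6,-.11),.08)&(z>.056)&(z<.1)&(h[...,1]>110)&(h[...,0]>12)&(h[...,0]<35);q=P[m5]
    if len(q):print("pin",len(q),np.median(q,0),q[:,2].max())
    for nm,cc,rr in[("tin",(.73,-.2),.1),]:
        m6=near(P,cc,rr)&(z>.037)&(z<.043);print(nm,P[m6].mean(0))
E
```

```text
== scene
blue top n 250 [0.46167896 0.19834669 0.02358631] dir [-0.02717063 -0.99963081] ext -0.058045097113931444 0.0437733519010313
boss 179 [0.45985148 0.13101908 0.02332312]
disc 1203 [ 0.58630797 -0.11935888  0.05006292]
disc circ 0.5916662812232971 -0.11697609722614288 0.05734744295477867
rod 0.1 39 [ 0.58696004 -0.11912073  0.11081809]
rod 0.17 9 [ 0.56456315 -0.12764381  0.17667589]
rod 0.19 10 [ 0.55089223 -0.13148258  0.19362784]
rod 0.21 10 [ 0.53634944 -0.13527076  0.2140877 ]
rod 0.225 30 [ 0.52963059 -0.13440701  0.22977017]
pin 45 [ 0.62156662 -0.08782664  0.07900254] 0.09232527494555222
tin [ 0.74779696 -0.19128722  0.03905055]
== side
blue top n 106 [0.46075937 0.20253487 0.02291414] dir [-0.04594313 -0.99894406] ext -0.04553592282488846 0.04336731925218936
boss 87 [0.45944787 0.13096645 0.02256402]
disc 726 [ 0.58799461 -0.11941757  0.04890698]
disc circ 0.5920243859291077 -0.11550214141607285 0.058347925543785095
rod 0.1 42 [ 0.58755987 -0.11918214  0.1106541 ]
rod 0.17 13 [ 0.56696045 -0.12674705  0.17613419]
rod 0.19 15 [ 0.55358101 -0.13018393  0.19459384]
rod 0.21 15 [ 0.53912422 -0.13465758  0.21428211]
rod 0.225 15 [ 0.53054969 -0.1343827   0.22883999]
pin 22 [ 0.62516827 -0.08868116  0.07578687] 0.09120968091562458
tin [ 0.73980595 -0.19421995  0.03897748]
```

```bash
cat >> h.py <<'E'
YAW=np.radians(15.4); S0=np.array([.592,-.1162,0]); RS=R.from_euler('z',YAW)
def tool_from_arm(p,Ra,TA):  # TA=(offset xyz in arm frame, rot of tool in arm)
    return p+Ra.apply(TA[0]), Ra*TA[1]
def rod(s): # s = distance of bore centre below the bend end (neg= up the lean), returns point,theta in stand
    th=np.radians(38);a=60e-3
    L=a*th
    if s<0: t=th;p=np.array([-.0127,0,.1619])-s*np.array([-np.sin(th),0,np.cos(th)])
    elif s<L: t=th-s/a;p=np.array([-a+a*np.cos(t),0,.125+a*np.sin(t)])
    else: t=0;p=np.array([0,0,.125-(s-L)])
    return p,t
def armpose(s,psi,dz=0):
    p,t=rod(s);Ra=RS*R.from_euler('y',-t)*R.from_euler('z',np.radians(psi))
    c=S0+RS.apply(p); return c-Ra.apply([0,0,.012]),Ra   # origin at underside
def rows(targets,p0,R0):
    out=[]
    for p,r in targets:
        d=R0.inv().apply(p-p0)/.04; w=(R0.inv()*r).as_rotvec(); out.append(np.round(np.r_[d,w],3).tolist())
    return out
def cur(o): return np.array(o["position"]),R.from_quat(o["tool_rot"])
E
python3 - <<'E'
from h import *
from rig import get_obs
c=np.load("pics/scene0.npz");P=cloud(c)
for x in np.arange(.3,.86,.04):
    print(f"{x:.2f}",[int(1000*P[...,2][(abs(P[...,0]-x)<.02)&(abs(P[...,1]-y)<.02)].max(initial=0)) for y in np.arange(-.24,.4,.04)])
p,r=cur(get_obs())
yaw=np.radians(88.2)
Ra=R.from_euler('z',yaw);T=(np.array([.09,0,.185]),R.from_matrix(np.diag([1,-1,-1.])))
o=np.array([.460,.132,0])
for up in(.10,0):
    tp,tr=tool_from_arm(o+[0,0,up],Ra,T);print(tp,rows([(tp,tr)],p,r))
E
```

```text
0.30 [15, 0, 25, 26, 0, 0, 0, 0, 0, 0, 0, 0, 0, 0, 0, 0]
0.34 [7, 6, 7, 29, 26, 27, 27, 25, 6, 6, 6, 5, 8, 6, 6, 4]
0.38 [6, 6, 6, 24, 27, 26, 26, 26, 7, 6, 6, 7, 6, 6, 7, 6]
0.42 [71, 7, 7, 6, 24, 27, 27, 8, 6, 24, 7, 6, 6, 6, 5, 22]
0.46 [72, 7, 7, 7, 8, 7, 6, 6, 21, 27, 26, 27, 27, 6, 6, 52]
0.50 [72, 7, 8, 6, 10, 7, 7, 6, 6, 23, 23, 7, 6, 7, 49, 51]
0.54 [71, 18, 52, 232, 55, 7, 6, 6, 7, 6, 5, 6, 5, 8, 49, 52]
0.58 [6, 11, 53, 193, 53, 11, 6, 6, 6, 5, 6, 6, 7, 7, 5, 53]
0.62 [7, 6, 52, 53, 92, 6, 6, 7, 6, 93, 59, 6, 7, 6, 160, 204]
0.66 [60, 7, 48, 52, 50, 6, 6, 6, 153, 152, 60, 59, 59, 5, 161, 217]
0.70 [59, 42, 40, 6, 6, 6, 6, 7, 174, 151, 26, 24, 126, 89, 133, 217]
0.74 [42, 42, 42, 115, 115, 6, 7, 188, 188, 5, 30, 37, 161, 4, 158, 216]
0.78 [7, 43, 42, 114, 113, 7, 32, 205, 191, 5, 0, 179, 174, 0, 145, 215]
0.82 [195, 181, 7, 89, 87, 6, 31, 223, 6, 4, 68, 197, 0, 0, 139, 215]
0.86 [247, 227, 7, 6, 0, 6, 230, 230, 229, 0, 211, 208, 0, 0, 360, 353]
[0.46282697 0.22195559 0.285     ] [[-8.209, -5.748, 2.982, -0.002, 0.001, 1.172]]
[0.46282697 0.22195559 0.185     ] [[-8.209, -5.744, 5.482, -0.002, 0.001, 1.172]]
```

Call:
move_arm --commands '[[[-8.21, -5.75, 2.98, 0, 0, 1.172], [-8.21, -5.75, 2.98, 0, 0, 1.172], [-8.21, -5.75, 2.98, 0, 0, 1.172], [-8.21, -5.75, 2.98, 0, 0, 1.172], [-8.21, -5.75, 2.98, 0, 0, 1.172], [-8.21, -5.75, 2.98, 0, 0, 1.172], [-8.21, -5.75, 2.98, 0, 0, 1.172], [-8.21, -5.75, 2.98, 0, 0, 1.172], [-8.21, -5.75, 2.98, 0, 0, 1.172], [-8.21, -5.75, 2.98, 0, 0, 1.172], [-8.21, -5.75, 2.98, 0, 0, 1.172], [-8.21, -5.75, 2.98, 0, 0, 1.172]]]' --claw -1

```text
time: 1.65
position: [0.4627, 0.223, 0.2858]
tool_rot: [0.717, 0.697, 0.0, 0.0]
ft_force: [0.3, -0.9, 0.1]
grip_width: 0.0869
grip_force: 0.0
```

Call:
move_arm --commands '[[[0, 0, 0.8, 0, 0, 0], [0, 0, 1.6, 0, 0, 0], [0, 0, 2.2, 0, 0, 0], [0, 0, 2.48, 0, 0, 0], [0, 0, 2.48, 0, 0, 0], [0, 0, 2.48, 0, 0, 0]]]'

```text
time: 2.4
position: [0.4634, 0.2224, 0.1871]
tool_rot: [0.718, 0.696, 0.001, 0.0]
ft_force: [-0.4, -0.3, 0.3]
grip_width: 0.087
grip_force: 0.0
```

Call:
move_arm --commands '[[[0, 0, 0, 0, 0, 0], [0, 0, 0, 0, 0, 0], [0, 0, 0, 0, 0, 0], [0, 0, 0, 0, 0, 0], [0, 0, 0, 0, 0, 0], [0, 0, 0, 0, 0, 0], [0, 0, 0, 0, 0, 0], [0, 0, 0, 0, 0, 0]]]' --claw 1 --squeeze 45

```text
time: 3.4
position: [0.4632, 0.2222, 0.1863]
tool_rot: [0.718, 0.696, 0.0, 0.0]
ft_force: [1.2, 0.3, 0.2]
grip_width: 0.0254
grip_force: 44.9
```

```bash
cat >> h.py <<'E'
RT=R.from_matrix(np.diag([1,-1,-1.]));TA=(np.array([.09,0,.1863]),RT)
E
python3 - <<'E'
from h import *
from rig import get_obs
p,r=cur(get_obs())
up=(p+[0,0,.15],r)
ps,Rs=armpose(-.15,70);print(ps,armpose(-.15,70)[0])
tg=tool_from_arm(ps,Rs,TA)
print(rows([up,tg],p,r), tg[0])
E
```

```text
[ 0.49784521 -0.14213455  0.27064548] [ 0.49784521 -0.14213455  0.27064548]
[[0.0, 0.001, -3.75, 0.0, 0.0, 0.0], [-7.726, -1.634, -6.253, -0.629, 0.211, 0.047]] [ 0.38819243 -0.084616    0.43640306]
```

Call:
move_arm --commands '[[[0, 0, -0.5, 0, 0, 0], [0, 0, -1.5, 0, 0, 0], [0, 0, -2.8, 0, 0, 0], [0, 0, -4, 0, 0, 0], [-1, -0.2, -5, -0.1, 0.03, 0.01], [-2.2, -0.5, -5.6, -0.2, 0.07, 0.015], [-3.5, -0.8, -6, -0.32, 0.11, 0.02], [-5, -1.1, -6.2, -0.44, 0.15, 0.03], [-6.4, -1.4, -6.25, -0.55, 0.185, 0.04], [-7.3, -1.6, -6.25, -0.629, 0.211, 0.047], [-7.73, -1.63, -6.25, -0.629, 0.211, 0.047], [-7.73, -1.63, -6.25, -0.629, 0.211, 0.047]]]'

```text
time: 4.9
position: [0.3878, -0.0876, 0.4362]
tool_rot: [0.697, 0.639, 0.288, 0.151]
ft_force: [-0.1, 1.0, -2.0]
grip_width: 0.0257
grip_force: 44.9
```

Call:
move_arm --commands '[[[0, 0, 0, 0, 0, 0], [0, 0, 0, 0, 0, 0], [0, 0, 0, 0, 0, 0], [0, 0, 0, 0, 0, 0]]]'

```text
time: 5.4
position: [0.3884, -0.084, 0.4363]
tool_rot: [0.694, 0.642, 0.289, 0.149]
ft_force: [0.8, -0.9, -2.5]
grip_width: 0.0258
grip_force: 44.9
```

```bash
python3 - <<'E'
from h import *
from rig import *
o=get_obs();p,r=cur(o);print(p,o["q"],o["ft_force"])
for n in("scene","side"):
    c=camera(n);np.savez(f"pics/{n}1.npz",**c)
    uv=(c["camera_matrix"]@((c["extrinsics"][:3,:3]@np.array([.51,-.13,.25])+c["extrinsics"][:3,3])*[1,-1,-1]));uv=(uv[:2]/uv[2]).astype(int)
    print(n,uv)
    u,v=uv;a=c["pixels"][max(v-75,0):v+75,u-100:u+100];cv2.imwrite(f"pics/{n}1.png",cv2.resize(a,(400,300),interpolation=cv2.INTER_CUBIC))
cv2.imwrite("pics/c2.png",np.hstack([cv2.imread(f"pics/{n}1.png") for n in("scene","side")]))
E
```

```text
[ 0.38843419 -0.08402093  0.43633557] [-0.66021215  0.11307433  2.09585327  0.87324069  0.69995269 -1.20490131] [ 0.76860254 -0.89695694 -2.51255324]
scene [316 209]
side [287 209]
```

View pics/c2.png

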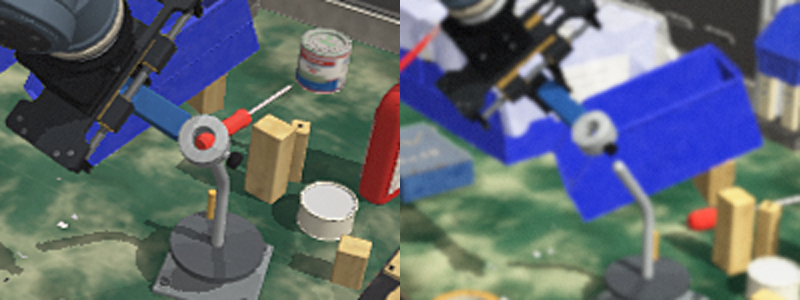

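The scene half shows the boss face-on at about (203,138) with the bar running up-left to the gripper. The rod tip is just below it. In the side half, the boss is at (595,130) and the tip at (620,165). Next I'll measure the held arm's pose relative to the tool.

```bash
python3 - <<'E'
from h import *
from rig import get_obs
p,r=cur(get_obs())
Ra=r*RT.inv(); o=p-Ra.apply(TA[0]); print("pred origin",o,"axis",Ra.apply([0,0,1]))
l=RS.apply([-np.sin(np.radians(38)),0,np.cos(np.radians(38))]);print("lean",l)
for n in("scene","side"):
    c=np.load(f"pics/{n}1.npz");P=cloud(c);h=cv2.cvtColor(c["pixels"],cv2.COLOR_BGR2HSV)
    q=Ra.inv().apply(P.reshape(-1,3)-o).reshape(P.shape)
    m=(np.hypot(q[...,0],q[...,1])<.03)&(abs(q[...,2]-.024)<.008)&(h[...,1]<60)
    t=q[m]
    A=np.c_[t[:,:2],np.ones(len(t))];k,*_=np.linalg.lstsq(A,t[:,2],rcond=None)
    for _ in range(3):
        res=t[:,2]-A@k;g=abs(res)<.0025;k,*_=np.linalg.lstsq(A[g],t[g,2],rcond=None)
    t=t[g];hu=cv2.convexHull(t[:,:2].astype(np.float32))[:,0];print(n,len(t),"plane",k,"circ",cv2.minEnclosingCircle(hu), circ(hu))
    b=q[(q[...,0]>.03)&(q[...,0]<.075)&(abs(q[...,1])<.02)&(abs(q[...,2]-.024)<.006)&(h[...,0]>100)&(h[...,0]<115)&(h[...,1]>90)]
    if len(b)>20: print(" bar",len(b),np.polyfit(b[:,0],b[:,1],1),np.polyfit(b[:,0],b[:,2],1),b[:,1].min(),b[:,1].max())
    # rod points in world: axis of lean
    d=P-S0; s=RS.inv().apply(d.reshape(-1,3)).reshape(P.shape)
    for lo,hi in((.18,.205),(.205,.225),(.228,.235)):
        w=s[(abs(s[...,1])<.02)&(s[...,0]>-.09)&(s[...,0]<0)&(s[...,2]>lo)&(s[...,2]<hi)&(h[...,1]<70)]
        # distance off lean axis
        if len(w):
            ex=-.0127-(w[:,2]-.1619)*np.tan(np.radians(38)); print(" rod",lo,len(w),"dx",np.median(w[:,0]-ex),"dy",np.median(w[:,1]),"yrange",w[:,1].min(),w[:,1].max())
E
```

```text
pred origin [ 0.49819475 -0.14178026  0.27065949] axis [-0.59351977 -0.16389924  0.78795388]
lean [-0.5935564  -0.16349267  0.78801075]
scene 349 plane [0.01209675 0.00949167 0.02423487] circ ((-0.00205291248857975, -0.0017252955585718155), 0.027035599574446678) [ 0.0009191  -0.00028551  0.02284208]
 bar 320 [-0.00965939  0.00106621] [0.00178722 0.02428232] -0.01288802371621208 0.013249049511825558
 rod 0.18 22 dx -0.0061438001351882005 dy -0.004573417005087908 yrange -0.006664934224052947 0.003566815474822831
 rod 0.205 20 dx -0.006134476162001974 dy -0.004504338987495336 yrange -0.006862232542962708 0.003899691531345877
side 177 plane [ 0.03725799 -0.00769377  0.02277033] circ ((-0.002604307606816292, 0.0011436889180913568), 0.02688121236860752) [0.00016326 0.00119928 0.0230462 ]
 bar 159 [ 0.03706216 -0.00029004] [-0.00224406  0.02342765] -0.011419564929759717 0.01412492055740969
 rod 0.18 36 dx -0.002223793045832728 dy -0.003944137132524438 yrange -0.006855997433723247 0.0005280509332931831
 rod 0.205 34 dx -0.0021664119556828697 dy -0.0037631505153554656 yrange -0.0070405026487084755 0.0025465183855224675
 rod 0.228 8 dx 0.0013837228059798909 dy -0.0012400820025467237 yrange -0.005639696139226986 0.0013868382198799984
```

Call:
move_arm --commands '[[[0, 0, 0.5, 0, 0, 0], [0, 0, 1, 0, 0, 0], [0, 0, 1.2, 0, 0, 0], [0, 0, 1.4, 0, 0, 0], [0, 0, 1.6, 0, 0, 0], [0, 0, 1.8, 0, 0, 0], [0, 0, 2, 0, 0, 0], [0, 0, 2, 0, 0, 0]]]'

```text
time: 6.5
position: [0.4361, -0.0717, 0.3729]
tool_rot: [0.695, 0.641, 0.289, 0.149]
ft_force: [0.2, 0.8, -1.8]
grip_width: 0.0254
grip_force: 44.9
```

```bash
python3 - <<'E'
from h import *
from rig import *
o=get_obs();print(o["position"],o["ft_force"],o["moment"])
for n in("scene","side"):
    c=camera(n);np.savez(f"pics/{n}2.npz",**c)
    u,v=(318,212) if n=="scene" else (290,215)
    a=c["pixels"][v-60:v+60,u-80:u+80];cv2.imwrite(f"pics/{n}2.png",cv2.resize(a,(400,300),interpolation=cv2.INTER_CUBIC))
cv2.imwrite("pics/c3.png",np.hstack([cv2.imread(f"pics/{n}2.png") for n in("scene","side")]))
E
```

```text
[ 0.43605537 -0.07166612  0.37286199] [ 0.15880731  0.84214672 -1.77086115] [-0.12103242  0.63576593  0.00599657]
```

View pics/c3.png

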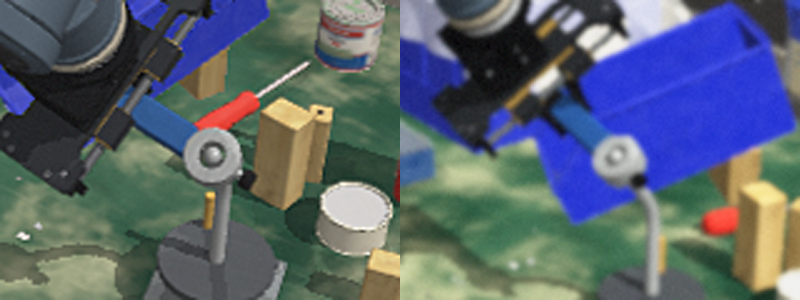

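The rod tip now shows centred in the bore, at (212,155) in the scene half and (617,158) in the side half, with negligible force. I'll plan the slide along the rod.

```bash
cat > plan.py <<'E'
from h import *
from rig import get_obs
import sys
a,b,n,psi=map(float,sys.argv[1:5])
o=get_obs();p,r=cur(o)
Ra=r*RT.inv();or_=p-Ra.apply(TA[0]);c=RS.inv().apply(or_+Ra.apply([0,0,.012])-S0);ax=RS.inv().apply(Ra.apply([0,0,1]));print("bore",np.round(c*1000,1),"tilt",np.degrees(np.arctan2(-ax[0],ax[2])),ax[1],"F",np.round(o["ft_force"],1),"M",np.round(o["moment"],2))
for row in rows([tool_from_arm(*armpose(s,psi),TA) for s in np.linspace(a,b,int(n))],p,r):print(row)
E
python3 plan.py -.06 .04 12 70
```

```text
bore [-5.57e+01 -2.00e-01  2.17e+02] tilt 38.00087036326164 0.00013230710281296668 F [-0.1  0.3 -1.7] M [-0.06  0.67  0.02]
[0.005, -0.002, 0.246, 0.0, 0.0, 0.001]
[0.005, -0.002, 0.473, 0.0, 0.0, 0.001]
[0.005, -0.002, 0.701, 0.0, 0.0, 0.001]
[0.005, -0.002, 0.928, 0.0, 0.0, 0.001]
[0.005, -0.002, 1.155, 0.0, 0.0, 0.001]
[0.005, -0.002, 1.382, 0.0, 0.0, 0.001]
[0.005, -0.002, 1.61, 0.0, 0.0, 0.001]
[0.094, 0.242, 1.89, 0.057, -0.021, 0.001]
[0.301, 0.812, 2.32, 0.199, -0.072, 0.001]
[0.484, 1.315, 2.837, 0.342, -0.124, 0.001]
[0.638, 1.739, 3.429, 0.484, -0.176, 0.001]
[0.756, 2.064, 4.07, 0.623, -0.227, 0.0]
```

First I'll go to the bend entry, s ≈ -0.005.

Call:
move_arm --commands '[[[0, 0, 0.25, 0, 0, 0], [0, 0, 0.47, 0, 0, 0], [0, 0, 0.7, 0, 0, 0], [0, 0, 0.93, 0, 0, 0], [0, 0, 1.15, 0, 0, 0], [0, 0, 1.38, 0, 0, 0], [0, 0, 1.58, 0, 0, 0], [0, 0, 1.6, 0, 0, 0]]]'

```text
time: 7.6
position: [0.4741, -0.0612, 0.3223]
tool_rot: [0.695, 0.641, 0.289, 0.149]
ft_force: [0.2, -0.1, -2.0]
grip_width: 0.0259
grip_force: 44.9
```

```bash
python3 plan.py .004 .048 12 70
```

```text
bore [-16.   -0.2 166. ] tilt 37.97582573222676 -0.00021566573933275534 F [ 0.2 -0.1 -2. ] M [-0.14  0.61 -0.03]
[0.104, 0.268, 0.292, 0.062, -0.023, 0.0]
[0.197, 0.525, 0.472, 0.125, -0.046, 0.0]
[0.286, 0.771, 0.669, 0.187, -0.068, 0.0]
[0.371, 1.004, 0.883, 0.25, -0.091, 0.0]
[0.45, 1.222, 1.113, 0.313, -0.114, 0.0]
[0.525, 1.426, 1.359, 0.375, -0.137, 0.0]
[0.593, 1.615, 1.618, 0.438, -0.16, 0.0]
[0.655, 1.786, 1.89, 0.501, -0.182, 0.0]
[0.711, 1.94, 2.173, 0.563, -0.205, 0.0]
[0.757, 2.067, 2.456, 0.623, -0.227, 0.0]
[0.736, 2.009, 2.534, 0.623, -0.227, 0.0]
[0.715, 1.951, 2.613, 0.623, -0.227, 0.0]
```

Call:
move_arm --commands '[[[0.05, 0.13, 0.15, 0.031, -0.011, 0], [0.1, 0.27, 0.29, 0.062, -0.023, 0], [0.15, 0.4, 0.38, 0.094, -0.034, 0], [0.2, 0.525, 0.47, 0.125, -0.046, 0], [0.24, 0.65, 0.57, 0.156, -0.057, 0], [0.285, 0.77, 0.67, 0.187, -0.068, 0], [0.33, 0.89, 0.78, 0.219, -0.08, 0], [0.37, 1.0, 0.88, 0.25, -0.091, 0], [0.41, 1.11, 1.0, 0.282, -0.103, 0], [0.45, 1.22, 1.11, 0.313, -0.114, 0], [0.45, 1.22, 1.11, 0.313, -0.114, 0]]]'

```text
time: 8.98
position: [0.5399, -0.0428, 0.3201]
tool_rot: [0.725, 0.669, 0.146, 0.076]
ft_force: [0.5, 0.7, -2.1]
grip_width: 0.0255
grip_force: 44.9
```

```bash
python3 plan.py .022 .042 11 70
```

```text
bore [-3.100e+00 -1.000e-01  1.453e+02] tilt 18.96283094688724 0.00032948180401826306 F [ 0.5  0.7 -2.1] M [-0.03  0.35 -0.01]
[0.047, 0.132, 0.098, 0.032, -0.011, 0.001]
[0.095, 0.265, 0.181, 0.064, -0.023, 0.001]
[0.143, 0.395, 0.269, 0.095, -0.034, 0.001]
[0.189, 0.522, 0.361, 0.126, -0.046, 0.001]
[0.234, 0.646, 0.458, 0.158, -0.057, 0.001]
[0.278, 0.767, 0.559, 0.189, -0.068, 0.001]
[0.321, 0.885, 0.664, 0.22, -0.08, 0.001]
[0.362, 1.0, 0.773, 0.252, -0.091, 0.001]
[0.403, 1.111, 0.887, 0.283, -0.103, 0.001]
[0.437, 1.206, 0.996, 0.311, -0.113, 0.001]
[0.432, 1.191, 1.044, 0.311, -0.113, 0.001]
```

Call:
move_arm --commands '[[[0.05, 0.13, 0.1, 0.032, -0.011, 0], [0.095, 0.265, 0.18, 0.064, -0.023, 0], [0.14, 0.395, 0.27, 0.095, -0.034, 0], [0.19, 0.52, 0.36, 0.126, -0.046, 0], [0.235, 0.645, 0.46, 0.158, -0.057, 0], [0.28, 0.765, 0.56, 0.189, -0.068, 0], [0.32, 0.885, 0.665, 0.22, -0.08, 0], [0.36, 1.0, 0.775, 0.252, -0.091, 0], [0.4, 1.11, 0.885, 0.283, -0.103, 0], [0.435, 1.205, 0.995, 0.311, -0.113, 0], [0.43, 1.19, 1.05, 0.311, -0.113, 0], [0.43, 1.19, 1.05, 0.311, -0.113, 0]]]'

```text
time: 10.48
position: [0.5987, -0.0266, 0.2963]
tool_rot: [0.735, 0.678, -0.001, -0.0]
ft_force: [0.7, -0.4, -1.6]
grip_width: 0.0257
grip_force: 44.9
```

```bash
python3 plan.py .05 .102 8 70; python3 - <<'E'
from h import *
from rig import *
for n in("scene","side"):
    c=camera(n);np.savez(f"pics/{n}3.npz",**c)
    u,v=(330,225) if n=="scene" else (300,240)
    a=c["pixels"][v-75:v+75,u-100:u+100];cv2.imwrite(f"pics/{n}3.png",cv2.resize(a,(400,300),interpolation=cv2.INTER_CUBIC))
cv2.imwrite("pics/c4.png",np.hstack([cv2.imread(f"pics/{n}3.png") for n in("scene","side")]))
E
```

```text
bore [ -0.7  -0.  122. ] tilt -0.07955032845835615 2.2572918334174082e-05 F [ 0.7 -0.4 -1.6] M [ 0.07  0.06 -0.04]
[0.005, 0.012, 0.179, -0.001, 0.0, 0.0]
[0.005, 0.013, 0.365, -0.001, 0.0, 0.0]
[0.005, 0.013, 0.551, -0.001, 0.0, 0.0]
[0.005, 0.013, 0.736, -0.001, 0.0, 0.0]
[0.005, 0.013, 0.922, -0.001, 0.0, 0.0]
[0.005, 0.013, 1.108, -0.001, 0.0, 0.0]
[0.005, 0.014, 1.293, -0.001, 0.0, 0.0]
[0.005, 0.014, 1.479, -0.001, 0.0, 0.0]
```

View pics/c4.png

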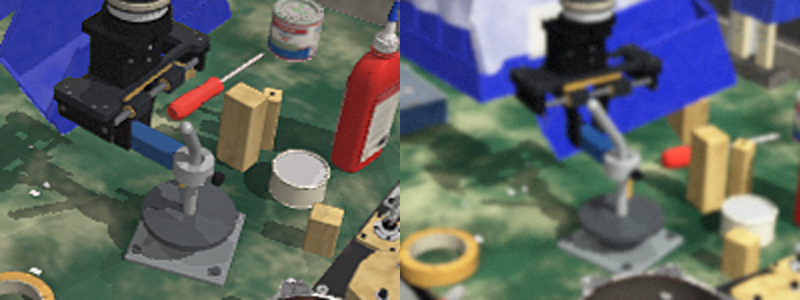

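The arm is level on the straight part of the rod: boss at (195,170) in the scene half, pin beside it, no contact. Lowering next.

Call:
move_arm --commands '[[[0, 0, 0.18, 0, 0, 0], [0, 0, 0.36, 0, 0, 0], [0, 0, 0.55, 0, 0, 0], [0, 0, 0.74, 0, 0, 0], [0, 0, 0.92, 0, 0, 0], [0, 0, 1.1, 0, 0, 0], [0, 0, 1.25, 0, 0, 0], [0, 0, 1.35, 0, 0, 0], [0, 0, 1.4, 0, 0, 0], [0, 0, 1.43, 0, 0, 0], [0, 0, 1.43, 0, 0, 0]]]'

```text
time: 11.95
position: [0.599, -0.0267, 0.2395]
tool_rot: [0.735, 0.678, -0.0, 0.0]
ft_force: [0.4, 0.2, -1.8]
grip_width: 0.0256
grip_force: 44.9
```

Call:
move_arm --commands '[[[0, 0, 0.01, 0, 0, 0], [0, 0, 0.02, 0, 0, 0], [0, 0, 0.03, 0, 0, 0], [0, 0, 0.04, 0, 0, 0], [0, 0, 0.04, 0, 0, 0]]]'

```text
time: 12.58
position: [0.5989, -0.0267, 0.2378]
tool_rot: [0.735, 0.678, -0.0, 0.0]
ft_force: [0.5, -0.5, -2.9]
grip_width: 0.0258
grip_force: 44.9
```

Call:
move_arm --commands '[[[0, 0, 0.01, 0, 0, 0], [0, 0, 0.02, 0, 0, 0], [0, 0, 0.03, 0, 0, 0], [0, 0, 0.03, 0, 0, 0]]]'

```text
time: 13.08
position: [0.5989, -0.0267, 0.2366]
tool_rot: [0.735, 0.678, -0.0, 0.0]
ft_force: [0.6, -0.3, -2.4]
grip_width: 0.0256
grip_force: 44.9
```

Call:
move_arm --commands '[[[0, 0, 0.01, 0, 0, 0], [0, 0, 0.02, 0, 0, 0], [0, 0, 0.02, 0, 0, 0]]]'

```text
time: 13.45
position: [0.5989, -0.0267, 0.2363]
tool_rot: [0.735, 0.678, -0.0, 0.0]
ft_force: [-1.7, 0.9, 2.7]
grip_width: 0.0258
grip_force: 44.9
```

The arm is seated, with a gentle contact of about 5 N. Planning the swing.

```bash
python3 - <<'E'
from h import *
from rig import get_obs
o=get_obs();p,r=cur(o);Ra=r*RT.inv();or_=p-Ra.apply(TA[0])
x=Ra.apply([1,0,0]);psi=np.degrees(np.arctan2(x[1],x[0])-YAW);print(psi,or_,o["q"])
for dp in(-3,-6,-9,-12,-15,-17,-18,-19,-20,-21):
    Rn=R.from_euler('z',np.radians(dp))
    print(psi+dp,rows([(or_+Rn.apply(p-or_),Rn*r)],p,r)[0])
E
```

```text
70.01861134531703 [ 0.59171157 -0.11653109  0.05003956] [-2.30584659e-01  7.23075353e-01  1.62241084e+00 -1.04931598e-03
  7.96134898e-01 -1.49890311e-01]
67.01861134531703 [-0.003, 0.118, -0.0, 0.0, 0.0, 0.052]
64.01861134531703 [-0.012, 0.236, -0.0, 0.0, 0.0, 0.105]
61.01861134531703 [-0.028, 0.353, -0.0, 0.0, 0.0, 0.157]
58.01861134531703 [-0.049, 0.469, -0.0, 0.0, 0.0, 0.209]
55.01861134531703 [-0.077, 0.583, -0.0, 0.0, 0.0, 0.262]
53.01861134531703 [-0.099, 0.659, -0.0, 0.0, 0.0, 0.297]
52.01861134531703 [-0.11, 0.696, -0.0, 0.0, 0.0, 0.314]
51.01861134531703 [-0.123, 0.734, -0.0, 0.0, 0.0, 0.332]
50.01861134531703 [-0.136, 0.771, -0.0, 0.0, 0.0, 0.349]
49.01861134531703 [-0.15, 0.808, -0.0, 0.0, 0.0, 0.367]
```

Call:
move_arm --commands '[[[0, 0.12, 0, 0, 0, 0.052], [-0.01, 0.24, 0, 0, 0, 0.105], [-0.03, 0.35, 0, 0, 0, 0.157], [-0.05, 0.47, 0, 0, 0, 0.209], [-0.08, 0.58, 0, 0, 0, 0.262], [-0.1, 0.66, 0, 0, 0, 0.297], [-0.11, 0.7, 0, 0, 0, 0.314], [-0.11, 0.7, 0, 0, 0, 0.314]]]'

```text
time: 14.45
position: [0.6259, -0.0331, 0.2362]
tool_rot: [0.832, 0.555, -0.001, -0.001]
ft_force: [-3.6, 2.2, 6.3]
grip_width: 0.0253
grip_force: 44.9
```

Call:
move_arm --commands '[[[0, 0.01, 0, 0, 0, 0.006], [-0.01, 0.02, 0, 0, 0, 0.012], [-0.01, 0.035, 0, 0, 0, 0.018], [-0.01, 0.035, 0, 0, 0, 0.018]]]'

```text
time: 14.95
position: [0.6271, -0.0338, 0.2362]
tool_rot: [0.837, 0.547, -0.001, -0.001]
ft_force: [-2.8, 3.1, 5.0]
grip_width: 0.0255
grip_force: 44.9
```

Call:
move_arm --commands '[[[0, 0.01, 0, 0, 0, 0.005], [0, 0.02, 0, 0, 0, 0.009], [0, 0.02, 0, 0, 0, 0.009]]]'

```text
time: 15.32
position: [0.6278, -0.0341, 0.2362]
tool_rot: [0.839, 0.544, -0.001, -0.001]
ft_force: [-3.4, 1.8, 5.0]
grip_width: 0.0258
grip_force: 44.9
```

Call:
move_arm --commands '[[[0, 0.01, 0, 0, 0, 0.005], [-0.01, 0.02, 0, 0, 0, 0.009], [-0.01, 0.02, 0, 0, 0, 0.009]]]'

```text
time: 15.7
position: [0.6286, -0.0349, 0.2362]
tool_rot: [0.842, 0.54, -0.001, -0.0]
ft_force: [-2.1, 2.8, 5.8]
grip_width: 0.0259
grip_force: 44.9
```

Call:
move_arm --commands '[[[0, 0.01, 0, 0, 0, 0.005], [0, 0.02, 0, 0, 0, 0.009], [0, 0.02, 0, 0, 0, 0.009]]]'

```text
time: 16.08
position: [0.6292, -0.0351, 0.2362]
tool_rot: [0.844, 0.536, -0.001, -0.001]
ft_force: [-3.1, 2.2, 6.2]
grip_width: 0.0257
grip_force: 44.9
```

Call:
move_arm --commands '[[[0, 0.01, 0, 0, 0, 0.005], [-0.01, 0.02, 0, 0, 0, 0.009], [-0.01, 0.02, 0, 0, 0, 0.009]]]'

```text
time: 16.45
position: [0.6297, -0.0356, 0.2362]
tool_rot: [0.847, 0.532, -0.001, -0.001]
ft_force: [-2.5, 3.9, 6.1]
grip_width: 0.0262
grip_force: 44.9
```

Call:
move_arm --commands '[[[0, 0.01, 0, 0, 0, 0.005], [0, 0.02, 0, 0, 0, 0.009], [0, 0.02, 0, 0, 0, 0.009]]]'

```text
time: 16.82
position: [0.6303, -0.0358, 0.2362]
tool_rot: [0.849, 0.528, -0.001, -0.001]
ft_force: [-3.4, 3.7, 7.1]
grip_width: 0.0256
grip_force: 44.9
```

```bash
python3 - <<'E'
from h import *
from rig import *
o=get_obs();p,r=cur(o);Ra=r*RT.inv();or_=p-Ra.apply(TA[0]);x=Ra.apply([1,0,0]);print(or_,np.degrees(np.arctan2(x[1],x[0])-YAW),o["ft_force"],o["moment"],o["q"])
n="scene";c=camera(n);np.savez(f"pics/{n}4.npz",**c);P=cloud(c);h=cv2.cvtColor(c["pixels"],cv2.COLOR_BGR2HSV)
q=Ra.inv().apply(P.reshape(-1,3)-or_).reshape(P.shape)
b=q[(q[...,0]>.025)&(q[...,0]<.07)&(abs(q[...,1])<.02)&(abs(q[...,2]-.024)<.004)&(h[...,0]>100)&(h[...,0]<115)&(h[...,1]>90)]
print("bar",len(b),b.min(0),b.max(0))
z=P[...,2];m5=near(P,(.62,-.09),.04)&(z>.056)&(z<.1)&(h[...,1]>110)&(h[...,0]>12)&(h[...,0]<35);print("pin",q[m5].shape,np.median(q[m5],0) if m5.any() else 0)
a=c["pixels"][190:290,255:388];cv2.imwrite("pics/c5.png",cv2.resize(a,(798,600),interpolation=cv2.INTER_CUBIC))
E
```

```text
[ 0.59003062 -0.11628307  0.04989527] 48.3812230773363 [-3.44625412  3.68039041  7.12741893] [ 0.49945217  0.78149001 -0.18194819] [-2.33552631e-01  7.53011238e-01  1.53647369e+00  7.63298351e-04
  8.54934526e-01  2.23549706e-01]
bar 136 [ 0.02519384 -0.01107224  0.0207338 ] [0.06864659 0.01368265 0.02721419]
pin (33, 3) [ 0.03899385 -0.01607113  0.03355   ]
```

View pics/c5.png

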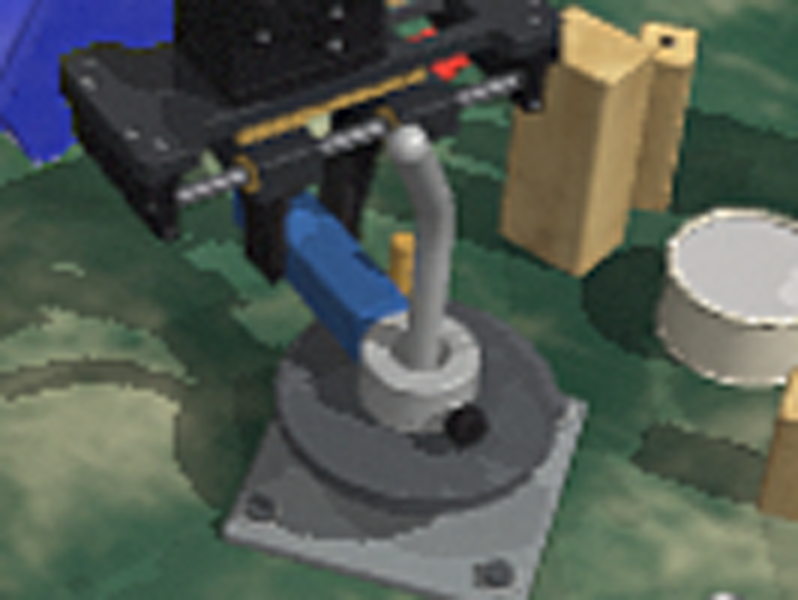

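The boss sits flat on the disc at (420,370), and the pin at (402,260) is right beside the bar's edge. No force jump yet, so I'll keep easing.

Call:
move_arm --commands '[[[0, 0.01, -0.01, 0, 0, 0.005], [-0.01, 0.02, -0.01, 0, 0, 0.009], [-0.01, 0.02, -0.01, 0, 0, 0.009]]]'

```text
time: 17.25
position: [0.6307, -0.0361, 0.2363]
tool_rot: [0.852, 0.524, -0.001, -0.002]
ft_force: [-3.1, 5.1, 4.5]
grip_width: 0.0255
grip_force: 44.9
```

Call:
move_arm --commands '[[[0, 0.01, 0, 0, 0, 0.005], [-0.01, 0.02, 0, 0, 0, 0.009], [-0.01, 0.02, 0, 0, 0, 0.009]]]'

```text
time: 17.62
position: [0.6312, -0.0365, 0.2363]
tool_rot: [0.854, 0.52, -0.001, -0.002]
ft_force: [-3.9, 6.9, 6.3]
grip_width: 0.0256
grip_force: 44.9
```

Call:
move_arm --commands '[[[0, 0.01, 0, 0, 0, 0.005], [0, 0.02, 0, 0, 0, 0.009], [0, 0.02, 0, 0, 0, 0.009]]]'

```text
time: 18.0
position: [0.6317, -0.0367, 0.2363]
tool_rot: [0.856, 0.517, -0.001, -0.002]
ft_force: [-3.5, 6.6, 5.7]
grip_width: 0.0256
grip_force: 44.9
```

Call:
move_arm --commands '[[[0, 0.02, 0, 0, 0, 0.005], [0, 0.03, 0, 0, 0, 0.009], [0, 0.03, 0, 0, 0, 0.009]]]'

```text
time: 18.38
position: [0.6324, -0.037, 0.2362]
tool_rot: [0.859, 0.513, -0.001, -0.003]
ft_force: [-4.9, 7.1, 7.0]
grip_width: 0.0254
grip_force: 44.9
```

Call:
move_arm --commands '[[[0, 0.02, 0, 0, 0, 0.005], [0, 0.03, 0, 0, 0, 0.009], [0, 0.03, 0, 0, 0, 0.009]]]'

```text
time: 18.75
position: [0.6331, -0.0373, 0.2362]
tool_rot: [0.861, 0.509, -0.002, -0.004]
ft_force: [-5.5, 8.3, 7.5]
grip_width: 0.0257
grip_force: 44.9
```

```bash
python3 - <<'E'
from h import *
from rig import *
o=get_obs();p,r=cur(o);Ra=r*RT.inv();or_=p-Ra.apply(TA[0]);x=Ra.apply([1,0,0]);print(or_,np.degrees(np.arctan2(x[1],x[0])-YAW),o["ft_force"],o["moment"])
pin=S0+RS.apply([.044*np.cos(np.radians(26)),.044*np.sin(np.radians(26)),.05]);print("pin in arm",Ra.inv().apply(pin-or_))
for n in("scene","side"):
    c=camera(n);np.savez(f"pics/{n}5.npz",**c);P=cloud(c);h=cv2.cvtColor(c["pixels"],cv2.COLOR_BGR2HSV)
    q=Ra.inv().apply(P.reshape(-1,3)-or_).reshape(P.shape);s=RS.inv().apply((P-S0).reshape(-1,3)).reshape(P.shape)
    z=P[...,2]
    b=s[(q[...,0]>.025)&(q[...,0]<.07)&(abs(q[...,1])<.02)&(abs(z-.074)<.004)&(h[...,0]>100)&(h[...,0]<115)&(h[...,1]>90)]
    d=np.linalg.svd(b[:,:2]-b[:,:2].mean(0))[2][0];print(n,"bar",len(b),b.mean(0),np.degrees(np.arctan2(d[1],d[0])))
    m5=near(P,(.62,-.09),.04)&(z>.056)&(z<.1)&(h[...,1]>110)&(h[...,0]>12)&(h[...,0]<35);print("pin",m5.sum(),np.median(s[m5],0) if m5.any() else 0)
E
```

```text
[ 0.58840196 -0.11529398  0.04983682] 45.74191173646513 [-5.53929574  8.26894433  7.5227547 ] [ 1.15136365  1.05219816 -0.36510233]
pin in arm [ 0.04235701 -0.01844935  0.00028086]
scene bar 136 [0.02870313 0.03664794 0.0740088 ] -135.23280535866047
pin 32 [0.03626215 0.01974411 0.08415534]
side bar 48 [0.02694413 0.04133807 0.07295254] -139.38285313548312
pin 15 [0.03919209 0.01756897 0.07675527]
```

Contact with the pin is established: the pin lies 18.4 mm to the side, and the lateral force and moment are rising steadily. Releasing half-open and retreating straight up.

Call:
move_arm --commands '[[[0, 0, 0, 0, 0, 0], [0, 0, 0, 0, 0, 0], [0, 0, 0, 0, 0, 0], [0, 0, 0, 0, 0, 0], [0, 0, 0, 0, 0, 0]]]' --claw 0

```text
time: 19.48
position: [0.635, -0.0399, 0.2362]
tool_rot: [0.861, 0.509, -0.0, 0.0]
ft_force: [0.4, -0.6, -0.3]
grip_width: 0.0435
grip_force: 0.0
```

Call:
move_arm --commands '[[[0, 0, -0.2, 0, 0, 0], [0, 0, -0.5, 0, 0, 0], [0, 0, -1, 0, 0, 0], [0, 0, -1.6, 0, 0, 0], [0, 0, -2.4, 0, 0, 0], [0, 0, -3.2, 0, 0, 0], [0, 0, -4, 0, 0, 0], [0, 0, -4.5, 0, 0, 0], [0, 0, -4.5, 0, 0, 0]]]'

```text
time: 20.6
position: [0.6352, -0.0395, 0.4192]
tool_rot: [0.861, 0.509, 0.002, 0.002]
ft_force: [0.3, 0.1, 0.2]
grip_width: 0.0439
grip_force: 0.0
```

```bash
python3 - <<'E'
from h import *
from rig import *
ims=[]
for n in("scene","side"):
    c=camera(n);np.savez(f"pics/{n}6.npz",**c);P=cloud(c);h=cv2.cvtColor(c["pixels"],cv2.COLOR_BGR2HSV)
    s=RS.inv().apply((P-S0).reshape(-1,3)).reshape(P.shape);z=P[...,2]
    m=near(P,(.62,-.05),.1)&(abs(z-.074)<.004)&(h[...,0]>100)&(h[...,0]<115)&(h[...,1]>90);b=s[m]
    mu=b.mean(0);d=np.linalg.svd(b[:,:2]-mu[:2])[2][0];d*=np.sign(d[0]);print(n,"bar",len(b),mu,np.degrees(np.arctan2(d[1],d[0])),"zslope",np.polyfit(b[:,:2]@d,b[:,2],1))
    m5=near(P,(.62,-.09),.04)&(z>.056)&(z<.1)&(h[...,1]>110)&(h[...,0]>12)&(h[...,0]<35);print("pin",m5.sum(),np.median(s[m5],0))
    for nm in[np.array([.044*np.cos(np.radians(26)),.044*np.sin(np.radians(26))])]:
        w=nm-mu[:2];print("pin axis lateral",w[0]*d[1]-w[1]*d[0], "bore lateral",-mu[0]*d[1]+mu[1]*d[0])
    u,v=(325,235) if n=="scene" else (300,250)
    ims.append(cv2.resize(c["pixels"][v-50:v+50,u-66:u+66],(400,300),interpolation=cv2.INTER_CUBIC))
cv2.imwrite("pics/c6.png",np.hstack(ims))
E
```

```text
scene bar 258 [0.0417604  0.05001812 0.07383843] 45.678156175523526 zslope [-0.00196423  0.07396603]
pin 34 [0.03654452 0.01908499 0.08312921]
pin axis lateral 0.0198869688261726 bore lateral 0.005070571563058634
side bar 111 [0.04503665 0.0572844  0.07291555] 41.127381111635216 zslope [0.00250655 0.07273608]
pin 18 [0.04031731 0.01760446 0.07758382]
pin axis lateral 0.025009727554735607 bore lateral 0.013527229313209266
```

View pics/c6.png

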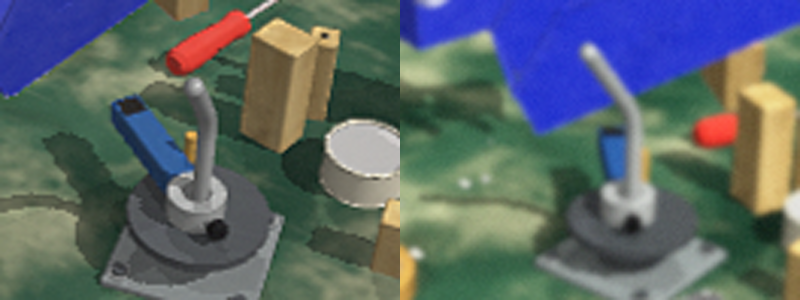

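The arm sits flat with its bar beside the pin: pin at (190,145) in the scene half and (643,160) in the side half. To confirm contact, I'll lower the half-open fingers again and nudge the bar lightly toward the pin.

Call:
move_arm --commands '[[[0, 0, 0.8, 0, 0, 0], [0, 0, 1.8, 0, 0, 0], [0, 0, 2.8, 0, 0, 0], [0, 0, 3.6, 0, 0, 0], [0, 0, 4.1, 0, 0, 0], [0, 0, 4.35, 0, 0, 0], [0, 0.05, 4.35, 0, 0, 0], [0, 0.1, 4.35, 0, 0, 0], [0, 0.1, 4.35, 0, 0, 0], [0, 0.1, 4.35, 0, 0, 0]]]'

```text
time: 21.95
position: [0.6385, -0.0415, 0.243]
tool_rot: [0.861, 0.509, 0.0, 0.001]
ft_force: [0.1, 0.2, 1.1]
grip_width: 0.0431
grip_force: 0.0
```

Call:
move_arm --commands '[[[0, 0.01, 0, 0, 0, 0], [0, 0.02, 0, 0, 0, 0], [0, 0.03, 0, 0, 0, 0], [0, 0.03, 0, 0, 0, 0]]]'

```text
time: 22.45
position: [0.6394, -0.0421, 0.2422]
tool_rot: [0.861, 0.509, -0.0, 0.0]
ft_force: [0.2, -0.5, -0.7]
grip_width: 0.0432
grip_force: 0.0
```

Call:
move_arm --commands '[[[0, 0.01, 0, 0, 0, 0], [0, 0.02, 0, 0, 0, 0], [0, 0.03, 0, 0, 0, 0], [0, 0.03, 0, 0, 0, 0]]]'

```text
time: 22.95
position: [0.64, -0.0424, 0.2421]
tool_rot: [0.861, 0.509, -0.001, -0.001]
ft_force: [-2.2, 1.7, 2.0]
grip_width: 0.0436
grip_force: 1.3
```

Call:
move_arm --commands '[[[0, 0.01, 0, 0, 0, 0], [0, 0.02, 0, 0, 0, 0], [0, 0.03, 0, 0, 0, 0], [0, 0.03, 0, 0, 0, 0]]]'

```text
time: 23.45
position: [0.6405, -0.0426, 0.242]
tool_rot: [0.861, 0.509, -0.002, -0.001]
ft_force: [-3.5, 3.9, 3.2]
grip_width: 0.0439
grip_force: 2.9
```

Call:
move_arm --commands '[[[0, 0.01, 0, 0, 0, 0], [0, 0.02, 0, 0, 0, 0], [0, 0.03, 0, 0, 0, 0], [0, 0.03, 0, 0, 0, 0]]]'

```text
time: 23.95
position: [0.641, -0.0428, 0.2419]
tool_rot: [0.861, 0.509, -0.002, -0.002]
ft_force: [-5.9, 3.6, 4.7]
grip_width: 0.0439
grip_force: 3.7
```

The resistance rises to about 7 N, well above sliding friction, so the bar is firmly against the pin. Backing off and retreating.

Call:
move_arm --commands '[[[0, -0.1, 0, 0, 0, 0], [0, -0.22, 0, 0, 0, 0], [0, -0.28, 0, 0, 0, 0], [0, -0.28, -0.4, 0, 0, 0], [0, -0.28, -1, 0, 0, 0], [0, -0.28, -1.8, 0, 0, 0], [0, -0.28, -2.8, 0, 0, 0], [0, -0.28, -3.8, 0, 0, 0], [0, -0.28, -4.6, 0, 0, 0], [0, -0.28, -5, 0, 0, 0], [0, -0.28, -5, 0, 0, 0], [0, -0.28, -5, 0, 0, 0]]]'

```text
time: 25.45
position: [0.6324, -0.0383, 0.4408]
tool_rot: [0.861, 0.509, -0.001, -0.001]
ft_force: [-0.2, 0.4, 0.4]
grip_width: 0.0431
grip_force: 0.0
```

```bash
python3 - <<'E'
from h import *
from rig import *
c=camera("scene");P=cloud(c);h=cv2.cvtColor(c["pixels"],cv2.COLOR_BGR2HSV)
print(get_obs()["position"],get_obs()["ft_force"])
s=RS.inv().apply((P-S0).reshape(-1,3)).reshape(P.shape);z=P[...,2]
b=s[near(P,(.62,-.05),.1)&(abs(z-.074)<.004)&(h[...,0]>100)&(h[...,0]<115)&(h[...,1]>90)]
d=np.linalg.svd(b[:,:2]-b[:,:2].mean(0))[2][0];print(b.mean(0),np.degrees(np.arctan2(d[1],d[0])),np.polyfit(b[:,:2]@d,b[:,2],1))
cv2.imwrite("pics/c7.png",cv2.resize(c["pixels"][180:300,245:405],(800,600),interpolation=cv2.INTER_CUBIC))
E
```

```text
[ 0.6324322  -0.03827463  0.44045342] [-0.09816037  0.70940049 -0.57240964]
[0.04196965 0.0502264  0.07376518] -134.80379018367452 [0.00689488 0.07421481]
```

View pics/c7.png

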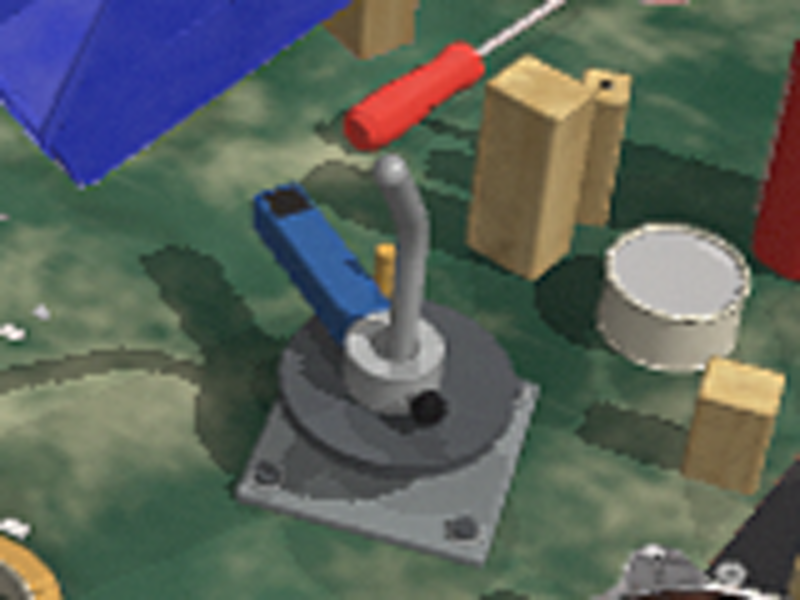

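The arm sits flat on the disc with its bar against the pin at (385,270). The gripper is clear and the bystanders haven't moved.

```bash
python3 -c "
from rig import *
print(hand_in())"
```

```text
the job is handed in; nothing more can be done
None
```

The swing arm is threaded over the rod, sits flat on the disc with its bar against the stop pin (confirmed with a light push), and is released; the job was handed in at about 25.5 s of the 54 s limit, with no verdict returned.

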